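# Pin the pump housing and hold its cover ready for the screws

## Task

First take the lock pin from its parking block and put it down through the hole in the housing's lug into the fixture plate below, fully home with its collar on the lug, and let go of it. Then pick up the cover plate that has four holes (leave the two-hole one alone) and hold it level over the housing, about 15 mm above its face and not touching it, with all four holes lined up over the tapped holes so that I can start the screws; finish while still holding it there, quite still.

Things in the scene. Friction and masses are not known exactly. Their poses are not given: they have to be found in the camera images.
- fixture: Fixed dark steel plate, 124 x 156 x 20 mm, under a grey pump housing. Origin on the bench under the housing's centre; z up. A 50 mm wide lug reaches 120 mm out along -x (towards the robot at yaw 0), its top 32 mm above the bench, over a tongue of the plate. Two lug gussets beside the wall are 45 mm high.
- lug_hole (a point): Mouth of the lock-pin hole: centre of the 16 mm vertical hole at the top of the lug, 32 mm above the bench, at x = -92 mm of the fixture, 50 mm from the housing's wall. The hole runs through the lug (12 mm) and the fixture plate (20 mm) down to the bench. Axes as the fixture's.
- face_centre (a point): Centre of the housing's machined top face, 65 mm above the bench; axes as the fixture's. The face is 84 mm (x) by 110 mm (y) with a 40 x 60 mm opening in the middle and four 8 mm tapped holes at x = +-30, y = +-43 mm.
- tapped_hole_1 (a point): Mouth of the 8 mm tapped hole at x = +30, y = +43 mm of the face centre. Axes as the fixture's.
- tapped_hole_2 (a point): Mouth of the 8 mm tapped hole at the other end of the diagonal, at x = -30, y = -43 mm of the face centre.
- cover: Loose aluminium plate with FOUR 14 mm holes (x = +-30, y = +-43 mm), 0.2 to 0.45 kg, flat on the bench, rib up. 84 (x) x 110 (y) x 8 mm. Rib in the middle to grip: 18 mm wide (x), 60 long (y), top 42 mm above the underside; its foot, 26 mm wide, is 11 mm above the underside. Origin: centre of the underside, z up. The same after a half turn: either way round is right.
- cover_hole_1 (a point): Centre of the cover hole at x = +30, y = +43 mm, at the plate's underside.
- cover_hole_2 (a point): Centre of the cover hole at the other end of the diagonal, at x = -30, y = -43 mm, at the plate's underside.
- other_cover: Bystander: a loose cover of the same size and with the same rib but with only TWO holes, on its centre line at x = 0, y = +-43 mm. It may lie in either of the two cover places. Origin: centre of its underside. Leave it alone.
- pin_block: Fixed black parking block, 50 x 50 mm, 34 mm high, with a 16 mm vertical through hole in its middle in which the lock pin stands at the start. Origin: centre of the underside.
- lock_pin: Loose steel pin, 60 g, upright, 62 mm long. Origin: centre of the lower tip, z up. Shank 12 mm diameter, 30 long, chamfered tip; collar 26 diameter from 30 to 34 mm; round grip 22 diameter from 34 to 62 mm. Parked, its collar rests on the block, tip 4 mm above the bench. Fully home in the lug, its tip is 30 mm below the lug's top.
Things that resemble listed ones, but are neither listed nor needed, are in the scene too. There is more than one size of the lock_pin; the one meant has the size given above.

How it is judged:
On the way:
1. the lock pin is fully home in the lug and let go, before the cover is lifted (horizontal distance between lock_pin and lug_hole below 0.004 m and z of lock_pin in the frame of lug_hole below -0.027 m and angle between lock_pin's own z axis and vertical below 0.08 rad and contact force between the fingers and lock_pin below 0.1 N and height (world z) of cover below 0.01 m), for 0.2 s.
At the end, for the whole second after the job is handed in: Pin upright in the lug, collar within 3 mm of it. Four-hole cover gripped, still, level within 0.06 rad, 7 to 25 mm above the face, touching neither housing nor pin, its marked holes within 3 mm of tapped holes seen from above, either way round. Two-hole cover moved under 15 mm (horizontal distance between lock_pin and lug_hole below 0.004 m and z of lock_pin in the frame of lug_hole below -0.027 m and angle between lock_pin's own z axis and vertical below 0.08 rad and ((horizontal distance between cover_hole_1 and tapped_hole_1 below 0.003 m and horizontal distance between cover_hole_2 and tapped_hole_2 below 0.003 m) or (horizontal distance between cover_hole_1 and tapped_hole_2 below 0.003 m and horizontal distance between cover_hole_2 and tapped_hole_1 below 0.003 m)) and z of cover in the frame of face_centre between 0.007 and 0.025 m and angle between cover's own z axis and vertical below 0.06 rad and contact force between cover and fixture below 0.1 N and contact force between cover and lock_pin below 0.1 N and contact force between the fingers and cover above 1 N and linear speed of cover below 0.02 m/s and distance of other_cover from where it was at the start of the episode below 0.015 m); the arm keeps its last pose, push and grip.
It fails at once if the two-hole cover is moved more than 15 mm (distance of other_cover from where it was at the start of the episode above 0.015 m).
It fails at once if the cover strikes or is pressed on the housing (contact force between cover and fixture above 8 N).
It also fails if it takes over 64 s, if anything falls off the work surface, if the arm or the gripper's body presses on something with over 40 N, if the wrist force passes 120 N, or if a joint passes its speed limit or range.

## Robot

A 6-joint arm with a two-finger parallel gripper is mounted at the origin on a cart in front of the work surface, level with it; the furniture and walls round the work are solid. World frame = base frame: x ahead of the robot, y to its left, z up, the work surface at z = 0. Lengths are in m, angles in rad, forces in N, time in s.
With the tool pointing down it reaches from about 0.3 to 1 m from the base axis. Payload 5.1 kg.
Tool frame: the origin (TCP) lies midway between the tips of the shut fingers; the grasp point (between the pads) lies 19 mm behind it; z points along the fingers, y is the line along which they close (so a half turn about z gives the same grasp; the last joint's range is limited). The gripper opens to 95 mm and grips with 3 to 60 N. Pads are 20 mm wide; open, the fingers measure 119 mm over their backs; the gripper's body (75 mm by 180 mm) begins 59 mm behind the grasp point.
Start: joints at [-1.271, 0.124, 1.65, -0, 1.367, -0.083], TCP at [0.243, -0.603, 0.215] pointing down, gripper open.
Joint ranges: [-2.61, 2.61], [-1.02, 2.33], [0.03, 2.71], [-1.35, 4.49], [0.32, 2.68], [-2.91, 2.91]. Speed limits (rad/s): [2.57, 2.57, 3.14, 3.14, 3.14, 3.14].

## Interface

Orientations are given as a unit quaternion [w, x, y, z].
In Python, from workcell import bot, imaging, ticket, boxes_of, place_of gives the robot as it stands.
- The arm moves only by the tool carry_out, never from a script. Its argument "deltas" is a list of rows, each an object of numbers: "ax", "ay", "az": the turn, a rotation vector about the tool's x, y, z in rad; "x", "y", "z": the shift along the tool's x, y, z in mm; "grip": the finger opening in mm, from 0 to 95.1. A call has 1 to 20 rows; each row shifts and turns the commanded pose from where the row before left it, along the tool's axes as they then stand; what a row does not reach is not made up. A row lasts 1/12 s, in which the tool goes at most 41.7 mm and 7.16 degrees, less where a joint would pass 70% of its speed; a pose out of reach is approached as far as the arm can. A call is refused whole if a number of a shift passes 41.7 or a number of a turn 0.125, either way. A call with a gripper value outside its range is refused whole. The fingers move at their own pace and stop on an object; "force" is the grip in N (left out, the last holds). Time passes only in rows, so rows that do not move let the fingers close. It gives the time, the measured TCP pose, the force, the opening and the grip force at its end, in the units of the state.
- bot.sense(): the state, without advancing time (a new reading comes with each control period).
- imaging.snapshot(name): name is "side" or "top"; returns the picture (400x640x3 uint8, red, green, blue); there is no depth.
- imaging.get_calibration(name): a dict with "fx", "fy", "cx", "cy" (pixels), "extrinsics" (4x4, takes a point from world to camera coordinates). Camera axes: x right, y down, z forward; pixel columns grow to the right and rows downward; lengths in m; the calibration is good to about 2 mm. A picture is of the moment at which its call begins. get_calibration takes no time and is no camera call.
- ticket.hand_in(): hands the job in; it is judged then, once.
Trained networks look in the newest picture that a camera, given by its name, has taken for a name from the list of things; names that differ only in an ending like _2 or _b are one class to them, and where a whole thing is asked for, a point or a joint stands for the part that bears it (a point fixed in the world has none). Each returns a list of dicts, best first, with "score" (0 to 1); they miss things now and then, are a little off and sometimes report something else, mostly with a low value. They report only what shows in the picture. A call takes as long as a camera call. They do not tell look-alikes from the thing itself.
- boxes_of(label, camera): "rect" ([left, top, right, bottom] in pixels, round what is visible of it).
- place_of(label, camera): "uv" ([column, row] in pixels: a listed point, or the origin of a listed thing).
The state is a dict: "t": time; "joint_positions": joint angles; "dq": joint speeds; "tau": joint torques, N m; "tcp_pos": TCP position; "eef_rot": TCP orientation; "force": force on the tool from outside, world axes, zero at the start; "ft_torque": the same for the moment, N m; "opening": finger opening in m; "grasp_force": force on a finger pad.
Only numpy, scipy, OpenCV 4.12 (cv2) and the standard library are available. Lean on these libraries where they do the work, as an engineer would, in place of code of your own. Each camera call takes 0.05 s, during which the arm holds its last target. There are 200 camera calls.

## Working session

There is one attempt and no reset: what is moved stays moved. The work goes in short steps, Python scripts to look and compute and a tool call to move; the robot and the scene stay as the last step left them, time stands still between calls to the robot, and variables do not carry over. Pictures are saved under pics/ and viewed, at most 10 in all, crops included, and the job is handed in when it is done.

Besides the shell and the picture viewer there is one more tool, called as a command line: name --argument value ..., lists and objects as JSON in quotes. carry_out: Moves the arm, as the interface text tells. Its arguments: {"type":"object","properties":{"deltas":{"type":"array"},"force":{"type":"number"}},"required":["deltas"]}

```bash
mkdir -p pics
cat > h.py <<'E'
import numpy as np,cv2
from workcell import bot,imaging,ticket,boxes_of,place_of
def snap(n,f=None):
    im=imaging.snapshot(n)
    if f: cv2.imwrite('pics/'+f,im[:,:,::-1])
    return im
def P(n):
    c=imaging.get_calibration(n);return c,np.array(c['extrinsics'])
def onplane(n,uv,z):
    c,E=P(n);d=E[:3,:3].T@np.array([(uv[0]-c['cx'])/c['fx'],(uv[1]-c['cy'])/c['fy'],1]);o=-E[:3,:3].T@E[:3,3]
    return o+d*(z-o[2])/d[2]
def proj(n,p):
    c,E=P(n);q=E[:3,:3]@np.asarray(p)+E[:3,3];return np.array([c['fx']*q[0]/q[2]+c['cx'],c['fy']*q[1]/q[2]+c['cy']])
E
python3 - <<'E'
from h import *
a=snap('top','t0.png');b=snap('side','s0.png')
for n in('top','side'):
    c,E=P(n);print(n,c['fx'],c['cx'],c['cy'],np.round(-E[:3,:3].T@E[:3,3],3),np.round(E[:3,:3],3).tolist())
    for l,z in(('lug_hole',.032),('face_centre',.065),('tapped_hole_1',.065),('cover',0),('cover_hole_1',0),('other_cover',0),('pin_block',0),('lock_pin',.004)):
        print(l,[(round(r['score'],2),np.round(r['uv']).tolist(),np.round(onplane(n,r['uv'],z)[:2],4).tolist()) for r in place_of(l,n)][:5])
s=bot.sense();print(s)
E
```

```text
top 506.43330191259827 321.77014442182247 196.17373702446335 [0.458 0.123 1.206] [[0.004, -1.0, 0.021], [-0.998, -0.006, -0.07], [0.07, -0.021, -0.997]]
lug_hole [(0.9, [386.0, 198.0], [0.538, -0.0523]), (0.47, [303.0, 151.0], [0.647, 0.1422])]
face_centre [(0.63, [393.0, 156.0], [0.631, -0.0622])]
tapped_hole_1 [(0.9, [415.0, 173.0], [0.5928, -0.1133]), (0.89, [380.0, 144.0], [0.6586, -0.0331])]
cover [(0.78, [300.0, 234.0], [0.4517, 0.1492])]
cover_hole_1 [(0.94, [319.0, 246.0], [0.4243, 0.1049]), (0.57, [279.0, 224.0], [0.4769, 0.1982]), (0.52, [396.0, 156.0], [0.6404, -0.0817])]
other_cover [(0.94, [228.0, 214.0], [0.4991, 0.3202])]
pin_block [(0.72, [304.0, 152.0], [0.648, 0.1408])]
lock_pin [(0.52, [306.0, 186.0], [0.567, 0.1349]), (0.48, [307.0, 149.0], [0.6556, 0.1338])]
side 373.04365255041915 323.00701382848575 197.3490786710574 [0.581 0.826 0.511] [[-1.0, 0.027, 0.002], [0.013, 0.522, -0.853], [-0.024, -0.852, -0.522]]
lug_hole [(0.43, [290.0, 162.0], [0.6481, -0.1519])]
face_centre [(0.97, [294.0, 161.0], [0.6345, -0.0961])]
tapped_hole_1 [(0.95, [281.0, 171.0], [0.6662, 
[... 491 characters left out ...]
9, 'joint_positions': array([-1.27062361e+00,  1.23815070e-01,  1.65026092e+00,  4.23722577e-06,
        1.36749528e+00, -8.26008582e-02]), 'dq': array([-4.00699283e-05, -1.51443991e-04,  6.33769536e-04, -1.74234235e-03,
       -1.46402068e-03, -1.77802115e-04]), 'tau': array([ 9.94979710e-04, -4.17574632e+01, -3.60234261e+01,  7.75517011e-02,
        4.28548758e-02, -9.75462058e-06]), 'tcp_pos': array([ 0.2427474 , -0.60297858,  0.21466958]), 'eef_rot': array([1.04067678e-05, 9.81741465e-01, 1.90220126e-01, 3.22392154e-06]), 'force': array([ 0.57364278, -0.96698432, -0.05453752]), 'ft_torque': array([ 0.03783208, -0.015281  , -0.00591524]), 'grasp_force': 0.0, 'opening': 0.0953230067292254}
```

Run:
```python
import cv2
t=cv2.imread('pics/t0.png');s=cv2.imread('pics/s0.png')
cv2.imwrite('pics/c1.png',cv2.resize(t[110:280,190:440],(800,544),interpolation=cv2.INTER_CUBIC))
cv2.imwrite('pics/c2.png',cv2.resize(s[130:310,220:440],(733,600),interpolation=cv2.INTER_CUBIC))
```

```text
(no output)
```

View pics/c1.png

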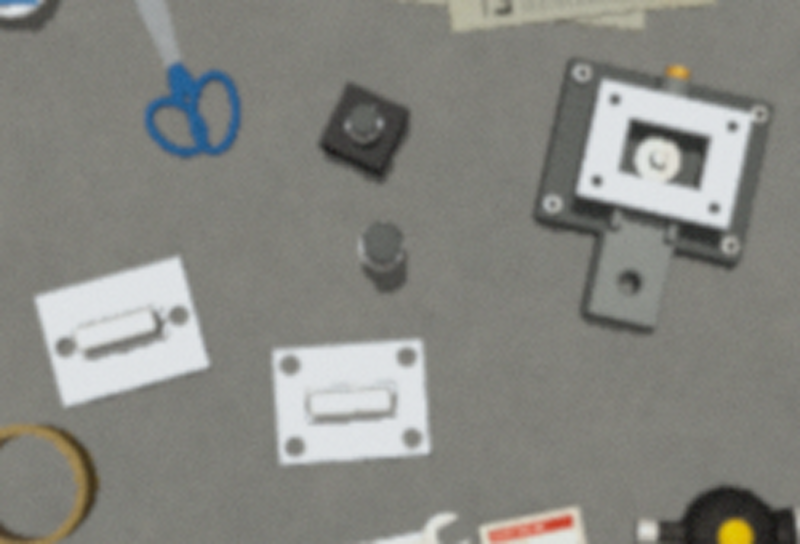

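View pics/c2.png

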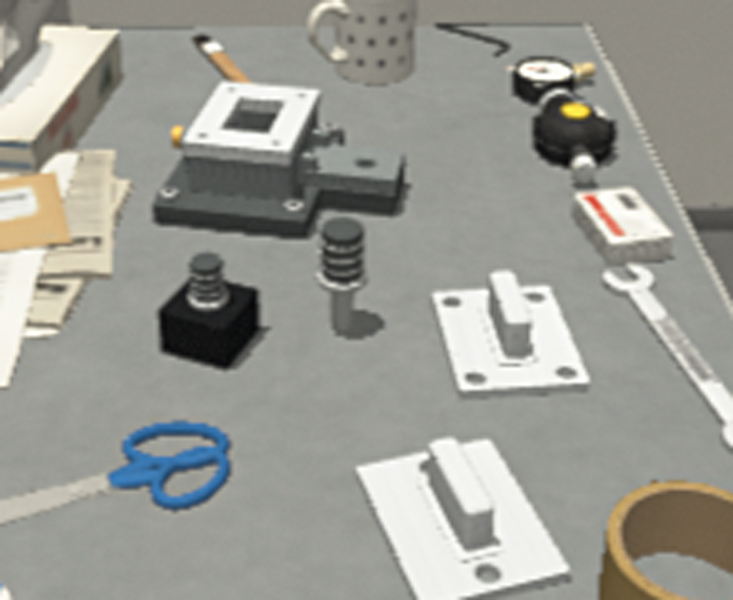

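View pics/s0.png

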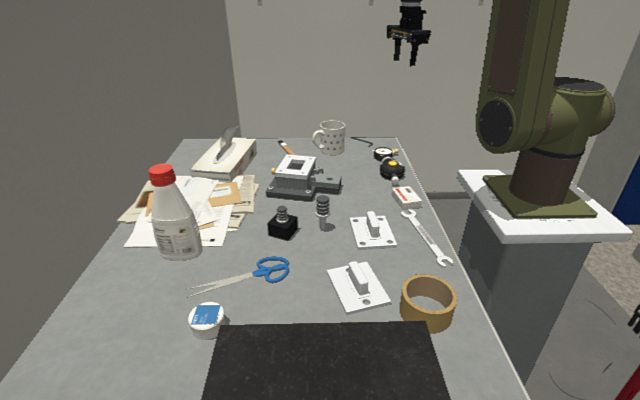

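Candidates: the pin in the black block at top (307,149) / side (285,230) fits the description, because it is parked and has the smaller size. The one standing on the bench at top (306,186) / side (322,227) is the larger look-alike. The cover at top (300,234) has four holes and is the one meant. The cover at top (228,214) has two and stays where it is. The enlarged crops confirm all of this.

```bash
cat > m.py <<'E'
from h import *
from scipy.optimize import least_squares
def cen(g,uv,r=4,dark=True,it=4):
    uv=np.array(uv,float)
    for _ in range(it):
        m=cv2.getRectSubPix(g,(2*r*4+1,2*r*4+1),(0,0)) if 0 else None
        k=8*r+1;A=np.array([[.25,0,uv[0]-r],[0,.25,uv[1]-r]])
        p=cv2.warpAffine(g,A,(k,k),flags=cv2.INTER_CUBIC|cv2.WARP_INVERSE_MAP).astype(float)
        p=(255-p) if dark else p
        yy,xx=np.mgrid[:k,:k]/4-r
        w=np.clip(p-(p.min()+p.max())/2,0,None)*(xx**2+yy**2<=r*r)
        uv=uv+[(w*xx).sum()/w.sum(),(w*yy).sum()/w.sum()]
    return uv
def fit(n,px,pts,x0):
    pts=np.array(pts,float)
    def w(v):
        c,s=np.cos(v[2]),np.sin(v[2]);return [np.r_[v[0]+c*p[0]-s*p[1],v[1]+s*p[0]+c*p[1],p[2]] for p in pts]
    f=lambda v:(np.array([proj(n,q) for q in w(v)])-px).ravel()
    r=least_squares(f,x0,x_scale=[.01,.01,.05]);return r.x,np.abs(r.fun).max()
E
cat > a.py <<'E'
from m import *
F=[[30,43,65],[30,-43,65],[-30,43,65],[-30,-43,65],[-92,0,32]]
C=[[30,43,4],[30,-43,4],[-30,43,4],[-30,-43,4]]
F=np.array(F)/1e3;C=np.array(C)/1e3
c1=lambda u:np.array(u)/3.2+[190,110]
c2=lambda u:np.array(u)/3.333+[220,130]
fx={'top':[c1(u) for u in((615,99),(733,126),(597,181),(714,208),(629,283))],'side':None}
cx={'top':[c1(u) for u in((290,364),(406,356),(295,446),(412,438))]}
cs={'side':[c2(u) for u in((475,378),(451,301),(566,372),(536,293))]}
g=cv2.cvtColor(snap('top'),cv2.COLOR_RGB2GRAY)
a=np.array([cen(g,u,3) for u in fx['top']]);r=fit('top',a,F,[.63,-.07,-.2]);print('fix top',np.round(r[0],4),r[1])
b=np.array([cen(g,u,4) for u in cx['top']]);q=fit('top',b,C,[.45,.15,0]);print('cov top',np.round(q[0],4),q[1])
g=cv2.cvtColor(snap('side'),cv2.COLOR_RGB2GRAY)
v=r[0];w=[[v[0]+np.cos(v[2])*p[0]-np.sin(v[2])*p[1],v[1]+np.sin(v[2])*p[0]+np.cos(v[2])*p[1],p[2]] for p in F]
a=np.array([cen(g,proj('side',x),2.5) for x in w]);r=fit('side',a,F,v);print('fix side',np.round(r[0],4),r[1],a.round(1).tolist())
v=q[0];w=[[v[0]+np.cos(v[2])*p[0]-np.sin(v[2])*p[1],v[1]+np.sin(v[2])*p[0]+np.cos(v[2])*p[1],p[2]] for p in C]
a=np.array([cen(g,proj('side',x),3.5) for x in w]);r=fit('side',a,C,v);print('cov side',np.round(r[0],4),r[1],a.round(1).tolist())
# pin: collar/top in both views
for n in('top','side'):
    for rr in boxes_of('lock_pin',n)+boxes_of('pin_block',n): print(n,np.round(rr['rect'],1).tolist(),round(rr['score'],2))
E
python3 a.py
```

```text
fix top [ 0.6277 -0.0726 -0.215 ] 0.8061788359667332
cov top [0.4501 0.1509 0.0748] 0.20469842547908002Traceback (most recent call last):
  File "a.py", line 15, in <module>
    a=np.array([cen(g,proj('side',x),2.5) for x in w]);r=fit('side',a,F,v);print('fix side',np.round(r[0],4),r[1],a.round(1).tolist())
                ~~~^^^^^^^^^^^^^^^^^^^^^^
  File "m.py", line 8, in cen
    p=cv2.warpAffine(g,A,(k,k),flags=cv2.INTER_CUBIC|cv2.WARP_INVERSE_MAP).astype(float)
      ~~~~~~~~~~~~~~^^^^^^^^^^^^^^^^^^^^^^^^^^^^^^^^^^^^^^^^^^^^^^^^^^^^^^
cv2.error: OpenCV(4.12.0) :-1: error: (-5:Bad argument) in function 'warpAffine'
> Overload resolution failed:
>  - Can't parse 'dsize'. Sequence item with index 0 has a wrong type
>  - Can't parse 'dsize'. Sequence item with index 0 has a wrong type
```

```bash
sed -i 's/k=8\*r+1/k=int(8*r+1)/; /m=cv2.getRect/d' m.py; sed -i "s/r=least_squares(f,x0,x_scale=\[.01,.01,.05\]);/r=least_squares(f,x0,x_scale=[.01,.01,.05]);print(r.fun.reshape(-1,2).round(2).tolist());/" m.py; python3 a.py
```

```text
[[0.0, -0.11], [0.04, -0.29], [0.14, -0.08], [0.33, -0.28], [-0.52, 0.77]]
fix top [ 0.6278 -0.0727 -0.2157] 0.7705023692928137
[[0.08, 0.01], [-0.15, 0.1], [0.17, -0.08], [-0.1, -0.02]]
cov top [0.4501 0.1509 0.0749] 0.1723077658434704
[[0.34, -3.22], [0.73, 4.74], [0.05, -4.21], [-1.17, 4.27], [0.03, -0.24]]
fix side [ 0.63   -0.0707 -0.1896] 4.739593417713564 [[279.9, 174.4], [287.5, 152.4], [302.9, 177.2], [310.6, 154.4], [329.2, 178.5]]
[[0.14, -0.11], [0.11, 0.21], [-0.23, -0.27], [-0.01, 0.27]]
cov side [0.4514 0.145  0.0752] 0.2731223949175785 [[362.0, 243.1], [355.1, 220.1], [389.4, 241.6], [380.1, 218.6]]
top [291.1, 139.3, 319.2, 165.7] 0.75
top [299.0, 177.9, 316.5, 196.6] 0.56
top [297.4, 141.5, 309.1, 155.7] 0.45
top [273.0, 216.1, 326.0, 253.3] 0.65
top [288.9, 136.4, 319.2, 164.8] 0.62
side [314.6, 196.3, 329.2, 229.2] 0.9
side [265.0, 153.7, 339.4, 203.7] 0.73
side [277.8, 203.5, 290.4, 223.5] 0.52
side [350.2, 212.9, 394.0, 249.8] 0.39
side [266.3, 212.6, 300.8, 238.8] 0.71
```

```bash
cat > b.py <<'E'
from m import *
import io,contextlib
c1=lambda u:np.array(u)/3.2+[190,110]
ims=[snap('top').astype(float) for _ in range(6)]
im=np.mean(ims,0).astype(np.uint8);g=cv2.cvtColor(im,cv2.COLOR_RGB2GRAY)
cv2.imwrite('pics/avg.png',g)
F=np.array([[30,43,65],[30,-43,65],[-30,43,65],[-30,-43,65]])/1e3
a=np.array([cen(g,c1(u),3) for u in((615,99),(733,126),(597,181),(714,208))]);r,_=fit('top',a,F,[.63,-.07,-.2])
print('fix4',r.round(4),'lug pred',(r[:2]-.092*np.array([np.cos(r[2]),np.sin(r[2])])).round(4))
l=cen(g,c1((629,283)),4);print('lug',l,onplane('top',l,.032).round(4))
L=[];T=[];
for i in range(3):
    snap('top')
    L+=[x['uv'] for x in place_of('lug_hole','top') if x['uv'][0]>350];T+=[x['uv'] for x in place_of('lock_pin','top')]
print('net lug',np.mean(L,0),onplane('top',np.mean(L,0),.032).round(4)); print(np.round(T,1).tolist())
# block silhouette: dark pixels
sub=g[130:172,285:325];m=(sub<62).astype(np.uint8);n,lab,st,ce=cv2.connectedComponentsWithStats(m)
i=1+np.argmax(st[1:,4]);pts=np.argwhere(lab==i)[:,::-1].astype(np.float32);rc=cv2.minAreaRect(pts);print('block',rc,(np.array(rc[0])+[285,130]),onplane('top',np.array(rc[0])+[285,130],.03).round(4))
b=cv2.resize(g[134:168,288:322],(408,408),interpolation=cv2.INTER_CUBIC)
d=cv2.resize(g[182:216,370:404],(392,408),interpolation=cv2.INTER_CUBIC)
cv2.imwrite('pics/c3.png',cv2.convertScaleAbs(np.hstack([b,d]),alpha=1.6))
E
python3 b.py
```

```text
[[-0.04, -0.06], [-0.01, 0.04], [-0.05, 0.0], [0.1, 0.02]]
fix4 [ 0.6273 -0.0724 -0.222 ] lug pred [ 0.5376 -0.0521]
lug [387.22352153 196.88295331] [ 0.5397 -0.054   0.032 ]
net lug [386.95 198.35] [ 0.5362 -0.0533  0.032 ]
[[309.6, 187.4], [302.6, 151.7], [305.0, 187.0], [304.8, 149.9], [303.9, 189.1], [303.4, 150.5]]
block ((20.965755462646484, 27.07534408569336), (16.268720626831055, 27.270591735839844), 69.44395446777344) [305.96575546 157.07534409] [0.632  0.1359 0.03  ]
```

View pics/c3.png

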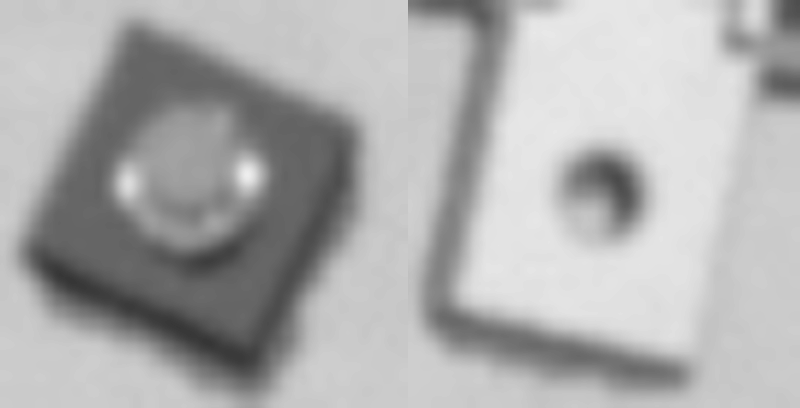

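Run:
```python
from h import *
for n,u,z in(('block',(303.7,149.0),.034),('collar',(303.46,148.4),.040),('top',(303.1,146.2),.066),('lug',(386.2,197.7),.032)):print(n,onplane('top',u,z).round(4))
s=cv2.imread('pics/s0.png');cv2.imwrite('pics/c4.png',np.hstack([cv2.resize(s[198:243,262:302],(356,400),interpolation=cv2.INTER_CUBIC),cv2.resize(s[160:205,300:345],(400,400),interpolation=cv2.INTER_CUBIC)]))
```

```text
block [0.6504 0.1412 0.034 ]
collar [0.6508 0.1417 0.04  ]
top [0.6515 0.1421 0.066 ]
lug [ 0.5377 -0.0516  0.032 ]
```

View pics/c4.png

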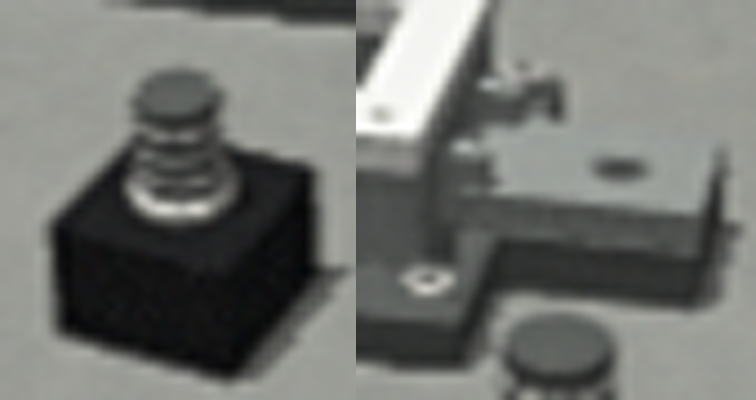

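```bash
cat > g.py <<'E'
import sys
from h import *
from scipy.spatial.transform import Rotation as R
def go(x,y,z,phi=None):
    s=bot.sense();q=s['eef_rot'];M=R.from_quat([q[1],q[2],q[3],q[0]]).as_matrix()
    ph=np.arctan2(M[1,0],M[0,0])
    print('t %.2f'%s['t'],'pos',s['tcp_pos'].round(4),'phi %.4f'%ph,'tilt',M[:2,2].round(4),'open %.4f'%s['opening'],'gf %.1f'%s['grasp_force'],'F',s['force'].round(1))
    if phi is not None:
        az=(ph-phi+np.pi)%(2*np.pi)-np.pi;print('az %.4f'%az); ph=phi
        M=np.array([[np.cos(ph),np.sin(ph),0],[np.sin(ph),-np.cos(ph),0],[0,0,-1]])
    print('tool shift mm',(1e3*M.T@(np.array([x,y,z])-s['tcp_pos'])).round(1))
if __name__=='__main__': go(*map(float,sys.argv[1:]))
E
python3 g.py .651 .1417 .12 -.222
python3 -c "
from h import *
print(proj('side',(.651,.1417,.066)),'meas 281.1 207.8');print(proj('side',(.5377,-.052,.032)),'meas 329.3 178.3')"
```

```text
t 2.05 pos [ 0.2428 -0.603   0.2147] phi 0.3828 tilt [ 0. -0.] open 0.0952 gf 0.0 F [-1.3 -0.1 -0.2]
az 0.6048
tool shift mm [ 234.3 -816.3   94.7]
[282.18764012 207.98260385] meas 281.1 207.8
[330.0039122  178.54479049] meas 329.3 178.3
```

carry_out --deltas '[{"az":0.121,"grip":60},{"az":0.121},{"az":0.121},{"az":0.121},{"az":0.121},{},{"x":4.25,"y":-15},{"x":8.5,"y":-30},{"x":8.5,"y":-30},{"x":8.5,"y":-30},{"x":8.5,"y":-30},{"x":8.5,"y":-30},{"x":8.5,"y":-30},{"x":8.5,"y":-30},{"x":8.5,"y":-30},{"x":8.5,"y":-30},{"x":8.5,"y":-30},{"x":8.5,"y":-30},{"x":8.5,"y":-30},{"x":8.5,"y":-30}]'

```text
schema error: expected keys ax, ay, az, x, y, z, grip
```

carry_out --deltas '[{"ax":0,"ay":0,"az":0.121,"x":0,"y":0,"z":0,"grip":60},{"ax":0,"ay":0,"az":0.121,"x":0,"y":0,"z":0,"grip":60},{"ax":0,"ay":0,"az":0.121,"x":0,"y":0,"z":0,"grip":60},{"ax":0,"ay":0,"az":0.121,"x":0,"y":0,"z":0,"grip":60},{"ax":0,"ay":0,"az":0.121,"x":0,"y":0,"z":0,"grip":60},{"ax":0,"ay":0,"az":0,"x":4.3,"y":-15,"z":0,"grip":60},{"ax":0,"ay":0,"az":0,"x":8.6,"y":-30,"z":0,"grip":60},{"ax":0,"ay":0,"az":0,"x":8.6,"y":-30,"z":0,"grip":60},{"ax":0,"ay":0,"az":0,"x":8.6,"y":-30,"z":0,"grip":60},{"ax":0,"ay":0,"az":0,"x":8.6,"y":-30,"z":0,"grip":60},{"ax":0,"ay":0,"az":0,"x":8.6,"y":-30,"z":0,"grip":60},{"ax":0,"ay":0,"az":0,"x":8.6,"y":-30,"z":0,"grip":60},{"ax":0,"ay":0,"az":0,"x":8.6,"y":-30,"z":0,"grip":60},{"ax":0,"ay":0,"az":0,"x":8.6,"y":-30,"z":0,"grip":60},{"ax":0,"ay":0,"az":0,"x":8.6,"y":-30,"z":0,"grip":60},{"ax":0,"ay":0,"az":0,"x":8.6,"y":-30,"z":0,"grip":60},{"ax":0,"ay":0,"az":0,"x":8.6,"y":-30,"z":0,"grip":60},{"ax":0,"ay":0,"az":0,"x":8.6,"y":-30,"z":0,"grip":60},{"ax":0,"ay":0,"az":0,"x":8.6,"y":-30,"z":0,"grip":60},{"ax":0,"ay":0,"az":0,"x":4.3,"y":-15,"z":0,"grip":60}]'

```text
t: 3.72
tcp_pos: [0.4536, -0.2164, 0.2148]
eef_rot: [-0.001, 0.994, -0.108, 0.0]
force: [0.7, -1.1, -0.0]
opening: 0.0602
grasp_force: 0.0
```

```bash
python3 g.py .651 .1417 .12 -.222
```

```text
t 3.72 pos [ 0.4536 -0.2164  0.2148] phi -0.2171 tilt [0.0008 0.001 ] open 0.0602 gf 0.0 F [ 0.7 -1.1 -0. ]
az 0.0049
tool shift mm [ 113.7 -392.8   94.8]
```

carry_out --deltas '[{"ax":0,"ay":0,"az":0.005,"x":4.3,"y":-15,"z":0,"grip":60},{"ax":0,"ay":0,"az":0,"x":8.7,"y":-30,"z":0,"grip":60},{"ax":0,"ay":0,"az":0,"x":8.7,"y":-30,"z":0,"grip":60},{"ax":0,"ay":0,"az":0,"x":8.7,"y":-30,"z":0,"grip":60},{"ax":0,"ay":0,"az":0,"x":8.7,"y":-30,"z":5,"grip":60},{"ax":0,"ay":0,"az":0,"x":8.7,"y":-30,"z":10,"grip":60},{"ax":0,"ay":0,"az":0,"x":8.7,"y":-30,"z":10,"grip":60},{"ax":0,"ay":0,"az":0,"x":8.7,"y":-30,"z":10,"grip":60},{"ax":0,"ay":0,"az":0,"x":8.7,"y":-30,"z":10,"grip":60},{"ax":0,"ay":0,"az":0,"x":8.7,"y":-30,"z":10,"grip":60},{"ax":0,"ay":0,"az":0,"x":8.7,"y":-30,"z":10,"grip":60},{"ax":0,"ay":0,"az":0,"x":8.7,"y":-30,"z":10,"grip":60},{"ax":0,"ay":0,"az":0,"x":8.7,"y":-30,"z":10,"grip":60},{"ax":0,"ay":0,"az":0,"x":5,"y":-18,"z":10,"grip":60},{"ax":0,"ay":0,"az":0,"x":0,"y":0,"z":0,"grip":60},{"ax":0,"ay":0,"az":0,"x":0,"y":0,"z":0,"grip":60},{"ax":0,"ay":0,"az":0,"x":0,"y":0,"z":0,"grip":60}]'

```text
t: 5.13
tcp_pos: [0.6515, 0.1374, 0.1199]
eef_rot: [0.0, 0.994, -0.113, -0.0]
force: [-0.0, -0.2, 0.0]
opening: 0.06
grasp_force: 0.0
```

```bash
python3 g.py .651 .1417 .044 -.222
```

```text
t 5.13 pos [0.6515 0.1374 0.1199] phi -0.2260 tilt [-0.0002 -0.0003] open 0.0600 gf 0.0 F [-0.  -0.2  0. ]
az -0.0040
tool shift mm [-1.4 -4.1 75.9]
```

carry_out --force 20 --deltas '[{"ax":0,"ay":0,"az":-0.004,"x":-1.4,"y":-4.1,"z":0,"grip":60},{"ax":0,"ay":0,"az":0,"x":0,"y":0,"z":12,"grip":60},{"ax":0,"ay":0,"az":0,"x":0,"y":0,"z":15,"grip":60},{"ax":0,"ay":0,"az":0,"x":0,"y":0,"z":15,"grip":60},{"ax":0,"ay":0,"az":0,"x":0,"y":0,"z":15,"grip":60},{"ax":0,"ay":0,"az":0,"x":0,"y":0,"z":11,"grip":60},{"ax":0,"ay":0,"az":0,"x":0,"y":0,"z":7,"grip":60},{"ax":0,"ay":0,"az":0,"x":0,"y":0,"z":0,"grip":60},{"ax":0,"ay":0,"az":0,"x":0,"y":0,"z":0,"grip":60}]'

```text
t: 5.88
tcp_pos: [0.6513, 0.1418, 0.0439]
eef_rot: [0.0, 0.994, -0.111, -0.001]
force: [-0.2, -0.1, 0.3]
opening: 0.0603
grasp_force: 0.0
```

```bash
python3 g.py .651 .1417 .044 -.222
```

```text
t 5.88 pos [0.6513 0.1418 0.0439] phi -0.2232 tilt [-0.0012 -0.0002] open 0.0603 gf 0.0 F [-0.2 -0.1  0.3]
az -0.0012
tool shift mm [-0.2  0.1 -0.1]
```

Close the fingers, then lift in the next call.

carry_out --force 20 --deltas '[{"ax":0,"ay":0,"az":0,"x":0,"y":0,"z":0,"grip":15},{"ax":0,"ay":0,"az":0,"x":0,"y":0,"z":0,"grip":15},{"ax":0,"ay":0,"az":0,"x":0,"y":0,"z":0,"grip":15},{"ax":0,"ay":0,"az":0,"x":0,"y":0,"z":0,"grip":15},{"ax":0,"ay":0,"az":0,"x":0,"y":0,"z":0,"grip":15},{"ax":0,"ay":0,"az":0,"x":0,"y":0,"z":0,"grip":15},{"ax":0,"ay":0,"az":0,"x":0,"y":0,"z":0,"grip":15},{"ax":0,"ay":0,"az":0,"x":0,"y":0,"z":0,"grip":15},{"ax":0,"ay":0,"az":0,"x":0,"y":0,"z":-10,"grip":15},{"ax":0,"ay":0,"az":0,"x":0,"y":0,"z":-12,"grip":15},{"ax":0,"ay":0,"az":0,"x":0,"y":0,"z":-12,"grip":15},{"ax":0,"ay":0,"az":0,"x":0,"y":0,"z":-12,"grip":15},{"ax":0,"ay":0,"az":0,"x":0,"y":0,"z":-12,"grip":15},{"ax":0,"ay":0,"az":0,"x":0,"y":0,"z":-12,"grip":15},{"ax":0,"ay":0,"az":0,"x":0,"y":0,"z":-10,"grip":15},{"ax":0,"ay":0,"az":0,"x":0,"y":0,"z":0,"grip":15},{"ax":0,"ay":0,"az":0,"x":0,"y":0,"z":0,"grip":15}]'

```text
t: 7.3
tcp_pos: [0.6521, 0.1419, 0.1259]
eef_rot: [-0.0, 0.994, -0.111, 0.001]
force: [-0.8, 0.2, -1.4]
opening: 0.0214
grasp_force: 20.0
```

```bash
python3 g.py .5377 -.052 .124 -.222
```

```text
t 7.30 pos [0.6521 0.1419 0.1259] phi -0.2232 tilt [0.0019 0.0003] open 0.0214 gf 20.0 F [-0.8  0.2 -1.4]
az -0.0012
tool shift mm [-68.9 214.3   1.9]
```

carry_out --deltas '[{"ax":0,"ay":0,"az":0,"x":-3,"y":9,"z":0,"grip":15},{"ax":0,"ay":0,"az":0,"x":-6,"y":18,"z":0,"grip":15},{"ax":0,"ay":0,"az":0,"x":-6,"y":18,"z":0,"grip":15},{"ax":0,"ay":0,"az":0,"x":-6,"y":18,"z":0,"grip":15},{"ax":0,"ay":0,"az":0,"x":-6,"y":18,"z":0,"grip":15},{"ax":0,"ay":0,"az":0,"x":-6,"y":18,"z":0,"grip":15},{"ax":0,"ay":0,"az":0,"x":-6,"y":18,"z":0,"grip":15},{"ax":0,"ay":0,"az":0,"x":-6,"y":18,"z":0,"grip":15},{"ax":0,"ay":0,"az":0,"x":-6,"y":18,"z":0,"grip":15},{"ax":0,"ay":0,"az":0,"x":-6,"y":18,"z":0,"grip":15},{"ax":0,"ay":0,"az":0,"x":-6,"y":18,"z":0,"grip":15},{"ax":0,"ay":0,"az":0,"x":-4,"y":16,"z":0,"grip":15},{"ax":0,"ay":0,"az":0,"x":-2,"y":9,"z":0,"grip":15},{"ax":0,"ay":0,"az":0,"x":0,"y":0,"z":0,"grip":15},{"ax":0,"ay":0,"az":0,"x":0,"y":0,"z":0,"grip":15},{"ax":0,"ay":0,"az":0,"x":0,"y":0,"z":0,"grip":15}]'

```text
t: 8.63
tcp_pos: [0.5369, -0.0512, 0.1244]
eef_rot: [-0.0, 0.994, -0.111, -0.0]
force: [0.8, -0.1, -0.2]
opening: 0.0218
grasp_force: 20.0
```

```bash
python3 g.py .5377 -.052 .084 -.222
```

```text
t 8.63 pos [ 0.5369 -0.0512  0.1244] phi -0.2230 tilt [-0.0003  0.0004] open 0.0218 gf 20.0 F [ 0.8 -0.1 -0.2]
az -0.0010
tool shift mm [ 0.9  0.6 40.4]
```

carry_out --deltas '[{"ax":0,"ay":0,"az":0,"x":0.9,"y":0.6,"z":6,"grip":15},{"ax":0,"ay":0,"az":0,"x":0,"y":0,"z":10,"grip":15},{"ax":0,"ay":0,"az":0,"x":0,"y":0,"z":10,"grip":15},{"ax":0,"ay":0,"az":0,"x":0,"y":0,"z":10,"grip":15},{"ax":0,"ay":0,"az":0,"x":0,"y":0,"z":6,"grip":15},{"ax":0,"ay":0,"az":0,"x":0,"y":0,"z":0,"grip":15},{"ax":0,"ay":0,"az":0,"x":0,"y":0,"z":0,"grip":15}]'

```text
t: 9.22
tcp_pos: [0.5371, -0.0522, 0.0817]
eef_rot: [-0.0, 0.994, -0.111, -0.001]
force: [0.4, -0.2, 0.5]
opening: 0.0219
grasp_force: 20.0
```

```bash
python3 g.py .5377 -.052 .06 -.222
python3 - <<'E'
from h import *
s=snap('side','s1.png')
print(proj('side',(.5377,-.052,.032)),proj('side',(.5377,-.052,.04)))
c=cv2.imread('pics/s1.png')[140:200,290:365];cv2.imwrite('pics/c5.png',cv2.resize(c,(750,600),interpolation=cv2.INTER_CUBIC))
E
```

```text
t 9.22 pos [ 0.5371 -0.0522  0.0817] phi -0.2231 tilt [-0.0017  0.0004] open 0.0219 gf 20.0 F [ 0.4 -0.2  0.5]
az -0.0011
tool shift mm [ 0.5 -0.3 21.7]
[330.0039122  178.54479049] [330.0378011  175.91099011]
```

View pics/c5.png

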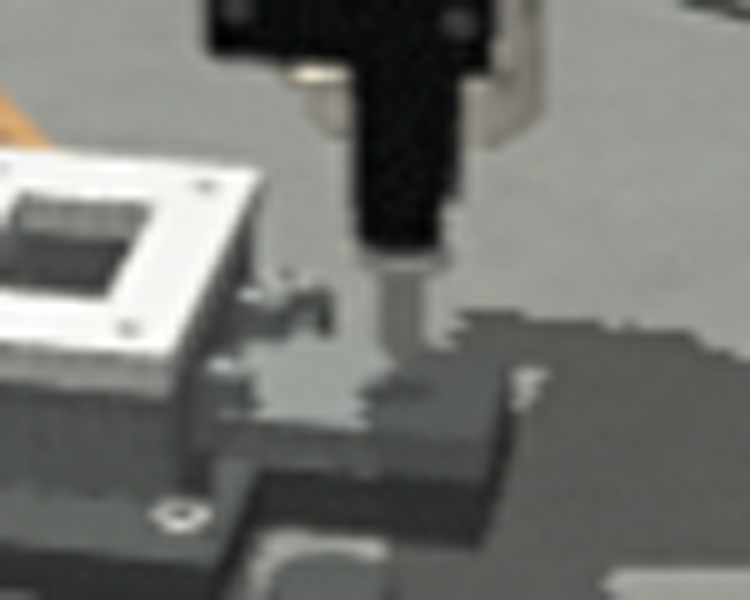

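The crop shows the shank at column ~329.7, lined up with the lug hole at ~329.3. I'll lower it gently.

carry_out --deltas '[{"ax":0,"ay":0,"az":0,"x":0.6,"y":-0.2,"z":3,"grip":15},{"ax":0,"ay":0,"az":0,"x":0,"y":0,"z":3,"grip":15},{"ax":0,"ay":0,"az":0,"x":0,"y":0,"z":3,"grip":15},{"ax":0,"ay":0,"az":0,"x":0,"y":0,"z":3,"grip":15},{"ax":0,"ay":0,"az":0,"x":0,"y":0,"z":0,"grip":15},{"ax":0,"ay":0,"az":0,"x":0,"y":0,"z":0,"grip":15}]'

```text
t: 9.77
tcp_pos: [0.538, -0.0523, 0.0704]
eef_rot: [-0.0, 0.994, -0.111, -0.0]
force: [-0.6, -0.9, -0.8]
opening: 0.0211
grasp_force: 20.0
```

```bash
python3 g.py .5377 -.052 .042 -.222
```

```text
t 9.77 pos [ 0.538  -0.0523  0.0704] phi -0.2232 tilt [-0.0005  0.0001] open 0.0211 gf 20.0 F [-0.6 -0.9 -0.8]
az -0.0012
tool shift mm [-0.4 -0.2 28.4]
```

Tip just below the lug top with no force; continue.

carry_out --deltas '[{"ax":0,"ay":0,"az":0,"x":0,"y":0,"z":4,"grip":15},{"ax":0,"ay":0,"az":0,"x":0,"y":0,"z":4,"grip":15},{"ax":0,"ay":0,"az":0,"x":0,"y":0,"z":4,"grip":15},{"ax":0,"ay":0,"az":0,"x":0,"y":0,"z":4,"grip":15},{"ax":0,"ay":0,"az":0,"x":0,"y":0,"z":4,"grip":15},{"ax":0,"ay":0,"az":0,"x":0,"y":0,"z":0,"grip":15},{"ax":0,"ay":0,"az":0,"x":0,"y":0,"z":0,"grip":15}]'

```text
t: 10.35
tcp_pos: [0.5379, -0.0523, 0.0501]
eef_rot: [-0.0, 0.994, -0.111, -0.001]
force: [0.1, 0.3, -0.5]
opening: 0.0217
grasp_force: 20.0
```

```bash
python3 g.py .5377 -.052 .042 -.222
```

```text
t 10.35 pos [ 0.5379 -0.0523  0.0501] phi -0.2232 tilt [-0.001   0.0002] open 0.0217 gf 20.0 F [ 0.1  0.3 -0.5]
az -0.0012
tool shift mm [-0.3 -0.2  8.1]
```

carry_out --deltas '[{"ax":0,"ay":0,"az":0,"x":0,"y":0,"z":3,"grip":15},{"ax":0,"ay":0,"az":0,"x":0,"y":0,"z":3,"grip":15},{"ax":0,"ay":0,"az":0,"x":0,"y":0,"z":1.5,"grip":15},{"ax":0,"ay":0,"az":0,"x":0,"y":0,"z":0,"grip":15},{"ax":0,"ay":0,"az":0,"x":0,"y":0,"z":0,"grip":15}]'

```text
t: 10.77
tcp_pos: [0.5382, -0.0523, 0.0431]
eef_rot: [0.0, 0.994, -0.111, -0.0]
force: [0.1, -0.0, -0.1]
opening: 0.0216
grasp_force: 20.0
```

```bash
python3 g.py .5377 -.052 .042 -.222
```

```text
t 10.77 pos [ 0.5382 -0.0523  0.0431] phi -0.2232 tilt [-0. -0.] open 0.0216 gf 20.0 F [ 0.1 -0.  -0.1]
az -0.0012
tool shift mm [-0.6 -0.2  1.1]
```

Within ~1 mm of home; release (it drops the rest) and rise.

carry_out --deltas '[{"ax":0,"ay":0,"az":0,"x":0,"y":0,"z":0.7,"grip":15},{"ax":0,"ay":0,"az":0,"x":0,"y":0,"z":0,"grip":50},{"ax":0,"ay":0,"az":0,"x":0,"y":0,"z":0,"grip":50},{"ax":0,"ay":0,"az":0,"x":0,"y":0,"z":0,"grip":50},{"ax":0,"ay":0,"az":0,"x":0,"y":0,"z":0,"grip":50},{"ax":0,"ay":0,"az":0,"x":0,"y":0,"z":0,"grip":50},{"ax":0,"ay":0,"az":0,"x":0,"y":0,"z":-8,"grip":50},{"ax":0,"ay":0,"az":0,"x":0,"y":0,"z":-15,"grip":50},{"ax":0,"ay":0,"az":0,"x":0,"y":0,"z":-20,"grip":50},{"ax":0,"ay":0,"az":0,"x":0,"y":0,"z":-20,"grip":50},{"ax":0,"ay":0,"az":0,"x":0,"y":0,"z":-20,"grip":50},{"ax":0,"ay":0,"az":0,"x":0,"y":0,"z":-15,"grip":50},{"ax":0,"ay":0,"az":0,"x":0,"y":0,"z":0,"grip":50}]'

```text
t: 11.85
tcp_pos: [0.5409, -0.0528, 0.1453]
eef_rot: [0.0, 0.994, -0.111, 0.004]
force: [0.1, -0.6, 0.3]
opening: 0.0501
grasp_force: 0.0
```

```bash
python3 g.py .4501 .1509 .12 1.6457
python3 - <<'E'
from h import *
s=snap('side','s2.png')
print('grip top, home',proj('side',(.5377,-.052,.064)),'collar',proj('side',(.5377,-.052,.034)))
c=cv2.imread('pics/s2.png')[140:200,290:365];cv2.imwrite('pics/c6.png',cv2.resize(c,(750,600),interpolation=cv2.INTER_CUBIC))
E
```

```text
t 11.85 pos [ 0.5409 -0.0528  0.1453] phi -0.2232 tilt [ 0.0078 -0.0016] open 0.0501 gf 0.0 F [ 0.1 -0.6  0.3]
az -1.8689
tool shift mm [210.  -75.3  25.3]
grip top, home [330.14119583 167.87529041] collar [330.01235785 177.8884059 ]
```

View pics/c6.png

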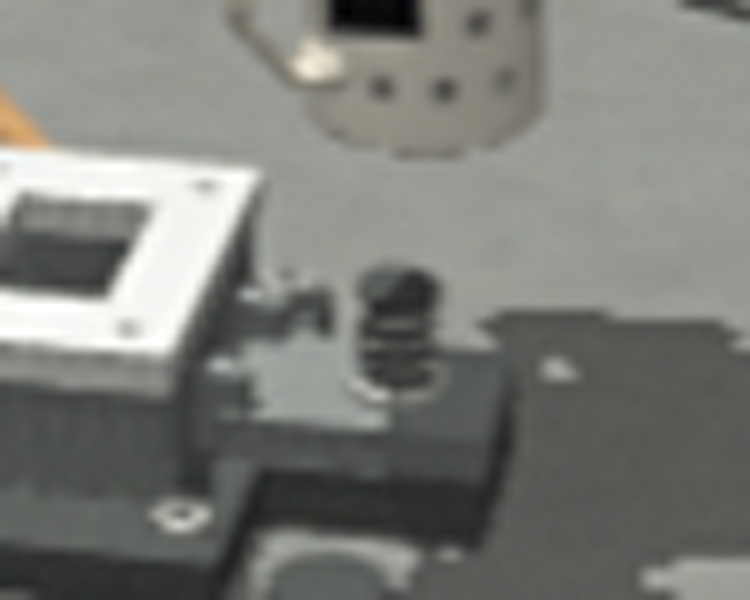

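The pin stands upright in the lug. Its collar is on the lug face and its top is at row ~168, against a predicted 167.9. Next is the cover.

carry_out --deltas '[{"ax":0,"ay":0,"az":-0.117,"x":0,"y":0,"z":0,"grip":50},{"ax":0,"ay":0,"az":-0.117,"x":0,"y":0,"z":0,"grip":50},{"ax":0,"ay":0,"az":-0.117,"x":0,"y":0,"z":0,"grip":50},{"ax":0,"ay":0,"az":-0.117,"x":0,"y":0,"z":0,"grip":50},{"ax":0,"ay":0,"az":-0.117,"x":0,"y":0,"z":0,"grip":50},{"ax":0,"ay":0,"az":-0.117,"x":0,"y":0,"z":0,"grip":50},{"ax":0,"ay":0,"az":-0.117,"x":0,"y":0,"z":0,"grip":50},{"ax":0,"ay":0,"az":-0.117,"x":0,"y":0,"z":0,"grip":50},{"ax":0,"ay":0,"az":-0.117,"x":0,"y":0,"z":0,"grip":50},{"ax":0,"ay":0,"az":-0.117,"x":0,"y":0,"z":0,"grip":50},{"ax":0,"ay":0,"az":-0.117,"x":0,"y":0,"z":0,"grip":50},{"ax":0,"ay":0,"az":-0.117,"x":0,"y":0,"z":0,"grip":50},{"ax":0,"ay":0,"az":-0.117,"x":0,"y":0,"z":0,"grip":50},{"ax":0,"ay":0,"az":-0.117,"x":0,"y":0,"z":0,"grip":50},{"ax":0,"ay":0,"az":-0.117,"x":0,"y":0,"z":0,"grip":50},{"ax":0,"ay":0,"az":-0.117,"x":0,"y":0,"z":0,"grip":50},{"ax":0,"ay":0,"az":0,"x":0,"y":0,"z":0,"grip":50}]'

```text
t: 13.32
tcp_pos: [0.5373, -0.0521, 0.1387]
eef_rot: [-0.001, 0.678, 0.735, -0.001]
force: [0.3, -0.5, -0.2]
opening: 0.05
grasp_force: 0.0
```

carry_out --deltas '[{"ax":0,"ay":0,"az":0,"x":10,"y":-4,"z":0,"grip":60},{"ax":0,"ay":0,"az":0,"x":20,"y":-7,"z":0,"grip":60},{"ax":0,"ay":0,"az":0,"x":20,"y":-7,"z":0,"grip":60},{"ax":0,"ay":0,"az":0,"x":20,"y":-7,"z":0,"grip":60},{"ax":0,"ay":0,"az":0,"x":20,"y":-7,"z":0,"grip":60},{"ax":0,"ay":0,"az":0,"x":20,"y":-7,"z":0,"grip":60},{"ax":0,"ay":0,"az":0,"x":20,"y":-7,"z":0,"grip":60},{"ax":0,"ay":0,"az":0,"x":20,"y":-7,"z":0,"grip":60},{"ax":0,"ay":0,"az":0,"x":20,"y":-7,"z":0,"grip":60},{"ax":0,"ay":0,"az":0,"x":20,"y":-7,"z":0,"grip":60},{"ax":0,"ay":0,"az":0,"x":20,"y":-7,"z":0,"grip":60},{"ax":0,"ay":0,"az":0,"x":0,"y":0,"z":0,"grip":60},{"ax":0,"ay":0,"az":0,"x":0,"y":0,"z":0,"grip":60},{"ax":0,"ay":0,"az":0,"x":0,"y":0,"z":0,"grip":60}]'

```text
t: 14.48
tcp_pos: [0.4478, 0.1512, 0.1401]
eef_rot: [-0.0, 0.679, 0.734, -0.0]
force: [-0.2, -0.5, -0.3]
opening: 0.0598
grasp_force: 0.0
```

```bash
python3 g.py .4501 .1509 .016 1.6457
```

```text
t 14.48 pos [0.4478 0.1512 0.1401] phi 1.6480 tilt [-0.0004 -0.0004] open 0.0598 gf 0.0 F [-0.2 -0.5 -0.3]
az 0.0023
tool shift mm [ -0.4   2.2 124.1]
```

carry_out --deltas '[{"ax":0,"ay":0,"az":0.002,"x":-0.4,"y":2.2,"z":8,"grip":60},{"ax":0,"ay":0,"az":0,"x":0,"y":0,"z":15,"grip":60},{"ax":0,"ay":0,"az":0,"x":0,"y":0,"z":18,"grip":60},{"ax":0,"ay":0,"az":0,"x":0,"y":0,"z":18,"grip":60},{"ax":0,"ay":0,"az":0,"x":0,"y":0,"z":18,"grip":60},{"ax":0,"ay":0,"az":0,"x":0,"y":0,"z":18,"grip":60},{"ax":0,"ay":0,"az":0,"x":0,"y":0,"z":14,"grip":60},{"ax":0,"ay":0,"az":0,"x":0,"y":0,"z":8,"grip":60},{"ax":0,"ay":0,"az":0,"x":0,"y":0,"z":5,"grip":60},{"ax":0,"ay":0,"az":0,"x":0,"y":0,"z":0,"grip":60},{"ax":0,"ay":0,"az":0,"x":0,"y":0,"z":0,"grip":60}]'

```text
t: 15.4
tcp_pos: [0.4508, 0.1508, 0.0187]
eef_rot: [0.0, 0.68, 0.733, 0.0]
force: [1.0, 0.2, -0.1]
opening: 0.0601
grasp_force: 0.0
```

```bash
python3 g.py .4501 .1509 .0165 1.6457
```

```text
t 15.40 pos [0.4508 0.1508 0.0187] phi 1.6460 tilt [0.0004 0.0001] open 0.0601 gf 0.0 F [ 1.   0.2 -0.1]
az 0.0003
tool shift mm [ 0.1 -0.7  2.2]
```

Grip at 45 N and lift slowly.

carry_out --force 45 --deltas '[{"ax":0,"ay":0,"az":0,"x":0,"y":-0.4,"z":2,"grip":60},{"ax":0,"ay":0,"az":0,"x":0,"y":0,"z":0,"grip":10},{"ax":0,"ay":0,"az":0,"x":0,"y":0,"z":0,"grip":10},{"ax":0,"ay":0,"az":0,"x":0,"y":0,"z":0,"grip":10},{"ax":0,"ay":0,"az":0,"x":0,"y":0,"z":0,"grip":10},{"ax":0,"ay":0,"az":0,"x":0,"y":0,"z":0,"grip":10},{"ax":0,"ay":0,"az":0,"x":0,"y":0,"z":0,"grip":10},{"ax":0,"ay":0,"az":0,"x":0,"y":0,"z":0,"grip":10},{"ax":0,"ay":0,"az":0,"x":0,"y":0,"z":0,"grip":10},{"ax":0,"ay":0,"az":0,"x":0,"y":0,"z":0,"grip":10},{"ax":0,"ay":0,"az":0,"x":0,"y":0,"z":0,"grip":10}]'

```text
t: 16.32
tcp_pos: [0.4502, 0.1511, 0.0165]
eef_rot: [0.0, 0.68, 0.733, 0.0]
force: [0.7, 0.2, -1.9]
opening: 0.0178
grasp_force: 45.0
```

```bash
python3 g.py .4501 .1509 .0165 1.6457
```

```text
t 16.32 pos [0.4502 0.1511 0.0165] phi 1.6468 tilt [0.0006 0.0002] open 0.0178 gf 45.0 F [ 0.7  0.2 -1.9]
az 0.0011
tool shift mm [-0.2 -0.1  0. ]
```

carry_out --deltas '[{"ax":0,"ay":0,"az":0,"x":0,"y":0,"z":-4,"grip":10},{"ax":0,"ay":0,"az":0,"x":0,"y":0,"z":-8,"grip":10},{"ax":0,"ay":0,"az":0,"x":0,"y":0,"z":-12,"grip":10},{"ax":0,"ay":0,"az":0,"x":0,"y":0,"z":-16,"grip":10},{"ax":0,"ay":0,"az":0,"x":0,"y":0,"z":-18,"grip":10},{"ax":0,"ay":0,"az":0,"x":0,"y":0,"z":-18,"grip":10},{"ax":0,"ay":0,"az":0,"x":0,"y":0,"z":-18,"grip":10},{"ax":0,"ay":0,"az":0,"x":0,"y":0,"z":-18,"grip":10},{"ax":0,"ay":0,"az":0,"x":0,"y":0,"z":-18,"grip":10},{"ax":0,"ay":0,"az":0,"x":0,"y":0,"z":-16,"grip":10},{"ax":0,"ay":0,"az":0,"x":0,"y":0,"z":-12,"grip":10},{"ax":0,"ay":0,"az":0,"x":0,"y":0,"z":-6,"grip":10},{"ax":0,"ay":0,"az":0.05,"x":0,"y":0,"z":0,"grip":10},{"ax":0,"ay":0,"az":0.07,"x":0,"y":0,"z":0,"grip":10},{"ax":0,"ay":0,"az":0.07,"x":0,"y":0,"z":0,"grip":10},{"ax":0,"ay":0,"az":0.07,"x":0,"y":0,"z":0,"grip":10},{"ax":0,"ay":0,"az":0.038,"x":0,"y":0,"z":0,"grip":10},{"ax":0,"ay":0,"az":0,"x":0,"y":0,"z":0,"grip":10},{"ax":0,"ay":0,"az":0,"x":0,"y":0,"z":0,"grip":10}]'

```text
t: 17.9
tcp_pos: [0.4494, 0.1509, 0.1797]
eef_rot: [-0.0, 0.781, 0.625, -0.001]
force: [0.2, -0.5, -3.6]
opening: 0.0179
grasp_force: 45.0
```

```bash
python3 g.py .6273 -.0724 .18 1.3488
```

```text
t 17.90 pos [0.4494 0.1509 0.1797] phi 1.3499 tilt [-0.0016 -0.0004] open 0.0179 gf 45.0 F [ 0.2 -0.5 -3.6]
az 0.0011
tool shift mm [-178.6  222.7   -0.3]
```

carry_out --deltas '[{"ax":0,"ay":0,"az":0.001,"x":-6.5,"y":8.1,"z":0,"grip":10},{"ax":0,"ay":0,"az":0,"x":-13,"y":16.2,"z":0,"grip":10},{"ax":0,"ay":0,"az":0,"x":-13,"y":16.2,"z":0,"grip":10},{"ax":0,"ay":0,"az":0,"x":-13,"y":16.2,"z":0,"grip":10},{"ax":0,"ay":0,"az":0,"x":-13,"y":16.2,"z":0,"grip":10},{"ax":0,"ay":0,"az":0,"x":-13,"y":16.2,"z":0,"grip":10},{"ax":0,"ay":0,"az":0,"x":-13,"y":16.2,"z":0,"grip":10},{"ax":0,"ay":0,"az":0,"x":-13,"y":16.2,"z":0,"grip":10},{"ax":0,"ay":0,"az":0,"x":-13,"y":16.2,"z":0,"grip":10},{"ax":0,"ay":0,"az":0,"x":-13,"y":16.2,"z":0,"grip":10},{"ax":0,"ay":0,"az":0,"x":-13,"y":16.2,"z":0,"grip":10},{"ax":0,"ay":0,"az":0,"x":-13,"y":16.2,"z":0,"grip":10},{"ax":0,"ay":0,"az":0,"x":-13,"y":16.2,"z":0,"grip":10},{"ax":0,"ay":0,"az":0,"x":-10,"y":12.5,"z":0,"grip":10},{"ax":0,"ay":0,"az":0,"x":-6.1,"y":7.7,"z":0,"grip":10},{"ax":0,"ay":0,"az":0,"x":0,"y":0,"z":0,"grip":10},{"ax":0,"ay":0,"az":0,"x":0,"y":0,"z":0,"grip":10},{"ax":0,"ay":0,"az":0,"x":0,"y":0,"z":0,"grip":10}]'

```text
t: 19.4
tcp_pos: [0.6271, -0.0719, 0.1801]
eef_rot: [-0.001, 0.781, 0.624, -0.0]
force: [-0.9, 0.5, -3.3]
opening: 0.0177
grasp_force: 45.0
```

```bash
python3 g.py .6274 -.0722 .097 1.3488
```

```text
t 19.40 pos [ 0.6271 -0.0719  0.1801] phi 1.3483 tilt [-0.0011  0.0006] open 0.0177 gf 45.0 F [-0.9  0.5 -3.3]
az -0.0005
tool shift mm [-0.2  0.4 83.1]
```

carry_out --deltas '[{"ax":0,"ay":0,"az":0,"x":-0.2,"y":0.4,"z":4,"grip":10},{"ax":0,"ay":0,"az":0,"x":0,"y":0,"z":8,"grip":10},{"ax":0,"ay":0,"az":0,"x":0,"y":0,"z":10,"grip":10},{"ax":0,"ay":0,"az":0,"x":0,"y":0,"z":10,"grip":10},{"ax":0,"ay":0,"az":0,"x":0,"y":0,"z":10,"grip":10},{"ax":0,"ay":0,"az":0,"x":0,"y":0,"z":10,"grip":10},{"ax":0,"ay":0,"az":0,"x":0,"y":0,"z":10,"grip":10},{"ax":0,"ay":0,"az":0,"x":0,"y":0,"z":8,"grip":10},{"ax":0,"ay":0,"az":0,"x":0,"y":0,"z":6,"grip":10},{"ax":0,"ay":0,"az":0,"x":0,"y":0,"z":4,"grip":10},{"ax":0,"ay":0,"az":0,"x":0,"y":0,"z":3,"grip":10},{"ax":0,"ay":0,"az":0,"x":0,"y":0,"z":0,"grip":10},{"ax":0,"ay":0,"az":0,"x":0,"y":0,"z":0,"grip":10},{"ax":0,"ay":0,"az":0,"x":0,"y":0,"z":0,"grip":10}]'

```text
t: 20.57
tcp_pos: [0.6285, -0.0728, 0.0982]
eef_rot: [0.0, 0.781, 0.624, 0.0]
force: [-0.2, -0.4, -3.4]
opening: 0.018
grasp_force: 45.0
```

```bash
python3 g.py .6274 -.0722 .097 1.3488
python3 - <<'E'
from m import *
im=np.mean([snap('top').astype(float) for _ in range(5)],0).astype(np.uint8);s=snap('side','s3.png')
c=im[120:195,350:440,::-1];d=cv2.imread('pics/s3.png')[130:205,265:355]
cv2.imwrite('pics/c7.png',np.vstack([cv2.resize(c,(360,300),interpolation=cv2.INTER_CUBIC),cv2.resize(d,(360,300),interpolation=cv2.INTER_CUBIC)]) if 0 else np.hstack([cv2.resize(c,(400,333),interpolation=cv2.INTER_CUBIC),cv2.resize(d,(400,333),interpolation=cv2.INTER_CUBIC)]))
cp,sp=np.cos(-.222),np.sin(-.222)
for a,b in((30,43),(30,-43),(-30,43),(-30,-43)):
    p=(.6273+(cp*a-sp*b)/1e3,-.0724+(sp*a+cp*b)/1e3,.0845);u=proj('top',p);print('pred hole',u.round(1),'crop',((u-[350,120])*4.444).round())
E
```

```text
t 20.57 pos [ 0.6285 -0.0728  0.0982] phi 1.3478 tilt [ 0.0012 -0.0002] open 0.0180 gf 45.0 F [-0.2 -0.4 -3.4]
az -0.0010
tool shift mm [ 0.3 -1.2  1.2]
pred hole [382.9 139. ] crop [146.  85.]
pred hole [420.3 147.7] crop [312. 123.]
pred hole [377.2 164.9] crop [121. 200.]
pred hole [414.6 173.6] crop [287. 238.]
```

View pics/c7.png

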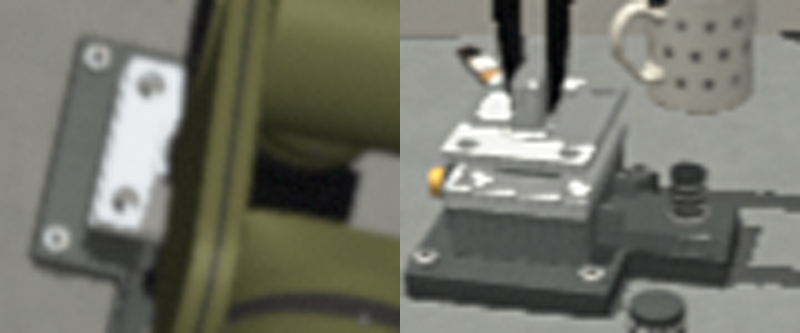

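The top crop shows two cover holes over the tapped holes, at (150,85) and (124,201) against predictions of (148,87) and (123,202). The side crop shows the plate level above the face and the pin seated. I'll refine numerically.

```bash
python3 - <<'E'
from m import *
I=[];T=[]
for _ in range(10):
    I.append(snap('top').astype(float));T.append(bot.sense()['tcp_pos'])
T=np.array(T);print('tcp',T.mean(0).round(4),T.std(0).round(5))
g=cv2.cvtColor(np.mean(I,0).astype(np.uint8),cv2.COLOR_RGB2GRAY)
for r in(3.,4.,4.5):
    for z in(.0845,.0885):
        h=[onplane('top',cen(g,u,r),z) for u in((383.2,138.7),(377.5,164.8))]
        d=h[0]-h[1];yaw=np.arctan2(d[1],d[0]);c,s=np.cos(yaw),np.sin(yaw)
        m=(h[0]+h[1])/2; C=m[:2]-.043*np.array([-np.sin(-.222),np.cos(-.222)])
        print(r,z,'centre',C.round(4),'yaw %.3f'%yaw,'len %.4f'%np.hypot(*d[:2]))
E
python3 g.py .6273 -.0724 .097 1.3488
```

```text
tcp [ 0.628  -0.0727  0.0975] [4.e-05 1.e-05 8.e-05]
3.0 0.0845 centre [ 0.6268 -0.0714] yaw -0.227 len 0.0593
3.0 0.0885 centre [ 0.6262 -0.0709] yaw -0.227 len 0.0590
4.0 0.0845 centre [ 0.6269 -0.0716] yaw -0.229 len 0.0593
4.0 0.0885 centre [ 0.6263 -0.0711] yaw -0.229 len 0.0591
4.5 0.0845 centre [ 0.6269 -0.0717] yaw -0.228 len 0.0593
4.5 0.0885 centre [ 0.6263 -0.0711] yaw -0.228 len 0.0591
t 21.37 pos [ 0.628  -0.0727  0.0974] phi 1.3478 tilt [-0.  0.] open 0.0183 gf 45.0 F [-0.3  0.4 -4.2]
az -0.0010
tool shift mm [ 0.1 -0.7  0.4]
```

Both estimates put the cover within about 1 mm of the target (3 mm allowed), and it is still and level about 15.5–16 mm above the face.

```bash
python3 -c "
from h import *
print(ticket.hand_in())"
```

```text
the job is handed in; nothing more can be done
None
```

The job is handed in: the lock pin is seated in the lug and released, and the four-hole cover is gripped level about 16 mm above the face, its holes within about 1 mm of the tapped holes by my measurements; no verdict came back.

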